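# Bigger tape roll off its spindle into the first-aid tray

## Task

Two rolls of first-aid tape sit on upright spindles on the bedside panel. Slide the bigger roll straight up off its spindle and set it down gently, lying flat, inside the open shallow metal tray; do not drop it in. Leave the smaller roll where it is on its own spindle.

Things in the scene. Friction and masses are not known exactly. Their poses are not given: they have to be found in the camera images.
- roll: The bigger of the two tape rolls: a rigid white ring of wound tape on a brown cardboard core, outer diameter 60 mm, bore 24 mm, 30 mm high, 50 to 100 g. Origin at its very centre, z along its axis (upright); its faces lie 15 mm above and below. At the start it rests on its spindle's collar, underside 25 mm and top 55 mm above the panel.
- spindle: Spindle with the bigger roll; fixed. Origin at the centre of its underside, on the panel, z up. Black round foot 84 mm across, 10 mm high; black collar 36 mm across up to 25 mm, on which the roll rests; steel post 12 mm thick up through the bore, some 6 mm play all round, tip 72 mm above the panel: the roll must rise 47 mm to come off. The small roll's spindle is identical.
- tray: Open, empty aluminium tray, fixed. Outside 190 mm along its x, 170 mm along y, 20 mm high; walls and floor 4 mm thick. Origin at the centre of its underside, on the panel, z up. Tray and spindles stand in a row in any order, centres 170 mm or more apart; a jar (75 mm high) and low things (under 30 mm) lie beyond them, 150 mm or more from their centres.
- small_roll: The smaller tape roll, to be left alone on its own spindle: a ring like the bigger one, outer diameter 44 mm, bore 24 mm, 14 mm high. Origin at its very centre, 32 mm above the panel; z is its axis.
There are look-alikes about, which are no part of the job. Leave any brown or purple look-alike of the spindle alone.

How it is judged:
By the outcome, as a careful person would: the job done as asked, in the order asked, and still so for the second after the job is handed in, with the robot touching nothing.
It also fails if it takes over 40 s, if anything falls off the work surface, if the arm or the gripper's body presses on something with over 40 N, if the wrist force passes 120 N, or if a joint passes its speed limit or range.

## Robot

A 6-joint arm with a two-finger parallel gripper is mounted at the origin on the work surface. World frame = base frame: x ahead of the robot, y to its left, z up, the work surface at z = 0. Lengths are in m, angles in rad, forces in N, time in s.
With the tool pointing down it reaches from about 0.325 to 0.775 m from the base axis. Payload 5.5 kg.
Tool frame: the origin (TCP) lies on the centre line of the jaws, within the pads' length; the fingertips stand 11 mm ahead of it and the grasp point (between the pads) lies 8 mm behind it; y points along the fingers, z is the direction in which the jaws open and shut, and the axes are right-handed (so a half turn about y gives the same grasp; the last joint's range is limited). The gripper opens to 88 mm and grips with 3 to 60 N. Pads are 20 mm wide; open, the fingers measure 115 mm over their backs; the gripper's body (75 mm by 178 mm) begins 61 mm behind the grasp point.
Start: joints at [-1.349, 0.091, 1.231, -0, 1.82, -0.057], TCP at [0.165, -0.577, 0.234] pointing down, gripper open.
Joint ranges: [-2.87, 2.87], [-0.86, 2.18], [0.17, 2.46], [-1.51, 4.65], [0.06, 2.69], [-2.65, 2.65]. Speed limits (rad/s): [2.57, 2.57, 3.01, 3.14, 3.14, 3.14].

## Interface

Orientations are given as a unit quaternion [x, y, z, w].
In Python, from rig import robot gives the robot as it stands.
- The arm moves only by the shell command python3 -m creep 'ROWS'. ROWS is a JSON object of lists of equal length, an entry for each row: "delta_pos": the shift along the tool's x, y, z scaled (see below), a list of three; "twist": the turn about the tool's y scaled (see below); "gripper": the closure, from -1 (fully open) to 1 (shut). A call has 1 to 8 rows; each row shifts and turns the commanded pose from where the row before left it, along the tool's axes as they then stand; what a row does not reach is not made up. The controller multiplies each number of a shift by 10 cm and each number of a turn by 180 degrees. A row lasts 1/12 s, in which the tool goes at most 41.7 mm and 7.16 degrees, less where a joint would pass 70% of its speed; a pose out of reach is approached as far as the arm can. A call with a number of a shift or a turn outside -1 to 1 is refused whole. A call with a gripper value outside its range is refused whole. The fingers move at their own pace and stop on an object; the grip force is fixed at half the most. Time passes only in rows, so rows that do not move let the fingers close. It gives the time, the measured TCP pose, the force and the opening at its end, in the units of the state.
- robot.get_obs(): the state, without advancing time (a new reading comes with each control period).
- robot.read_camera(name): name is "scene" or "top"; returns (picture, depth): 420x560x3 uint8, red, green, blue; 420x560 float32, m along the optical axis (not along the pixel's ray), 0 where there is no reading.
- robot.calibration(name): a dict with "fov_y" (degrees; the focal length in pixels is half the picture's height over the tangent of half this angle, whatever the lens; pixels are square), "cx", "cy" (the principal point, pixels), "extrinsics" (4x4, takes a point from world to camera coordinates). Camera axes: x right, y down, z forward; pixel columns grow to the right and rows downward; lengths in m; the calibration is good to about 2 mm. A picture is of the moment at which its call begins. calibration takes no time and is no camera call.
- robot.finish_job(): hands the job in, once; it reports no verdict.
The state is a dict: "clock": time; "joints": joint angles; "joint_vel": joint speeds; "effort": joint torques, N m; "ee_pos": TCP position; "eef_rot": TCP orientation; "ft_force": force on the tool from outside, world axes, zero at the start; "torque": the same for the moment, N m; "opening": finger opening in m.
Only numpy, scipy, OpenCV 4.12 (cv2) and the standard library are available. Lean on these libraries where they do the work, as an engineer would, in place of code of your own. Each camera call takes 0.05 s, during which the arm holds its last target.

## Working session

There is one attempt and no reset: what is moved stays moved. The work goes in short steps, Python scripts to look and compute and a shell command to move; the robot and the scene stay as the last step left them, time stands still between calls to the robot, and variables do not carry over. Pictures are saved under pics/ and viewed, and the job is handed in when it is done.

```bash
mkdir -p pics; python3 - <<'E'
from rig import robot
import cv2,numpy as np
for n in("scene","top"):
    p,d=robot.read_camera(n); cv2.imwrite(f"pics/{n}0.png",p[:,:,::-1]); np.savez(f"{n}0.npz",p=p,d=d)
    c=robot.calibration(n); print(n,c); 
o=robot.get_obs(); print(o)
E
```

```text
scene {'fov_y': 51.72019272551169, 'cx': 276.1328199802052, 'cy': 211.21025330980453, 'extrinsics': array([[ 0.39328827,  0.91919716, -0.02002283, -0.23627437],
       [ 0.62328702, -0.28256319, -0.72915796, -0.24934998],
       [-0.67589764,  0.2742893 , -0.68405245,  1.19068944],
       [ 0.        ,  0.        ,  0.        ,  1.        ]])}
top {'fov_y': 45.76150907537386, 'cx': 289.5910726304757, 'cy': 212.429786194442, 'extrinsics': array([[ 4.40705544e-03, -9.99597616e-01, -2.80211384e-02,
         6.25833214e-02],
       [-9.89916896e-01, -3.93616301e-04, -1.41648804e-01,
         4.68595446e-01],
       [ 1.41580777e-01,  2.83628525e-02, -9.89520304e-01,
         1.19374271e+00],
       [ 0.00000000e+00,  0.00000000e+00,  0.00000000e+00,
         1.00000000e+00]])}
{'clock': 0.1, 'joints': array([-1.34873603e+00,  9.17875970e-02,  1.23177625e+00,  1.90431294e-05,
        1.81980063e+00, -5.66768307e-02]), 'joint_vel': array([ 1.15053096e-05, -1.49737292e-03, -3.31978085e-03,  2.62702028e-05,
       -2.66632899e-04, -1.90915106e-03]), 'effort': array([ 1.31207082e-03, -4.47857487e+01, -4.07569206e+01,  6.99278153e-02,
        2.84467265e-02, -1.21575999e-04]), 'ee_pos': array([ 0.16504731, -0.57659179,  0.23261144]), 'eef_rot': array([-0.09827657,  0.70087494, -0.69962528,  0.0981861 ]), 'ft_force': array([-0.42352624,  0.0996905 , -0.4196379 ]), 'torque': array([-0.00478475,  0.03726083, -0.03009447]), 'opening': 0.08751769851526445}
```

View pics/scene0.png

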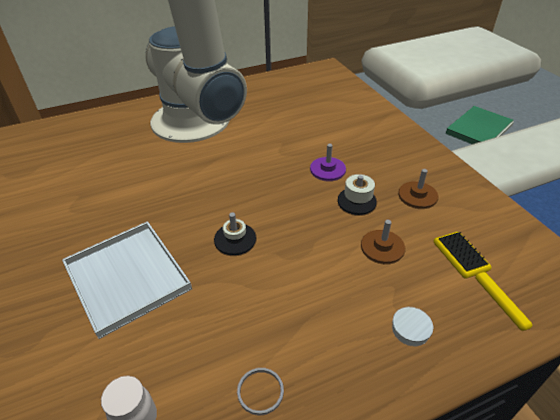

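View pics/top0.png

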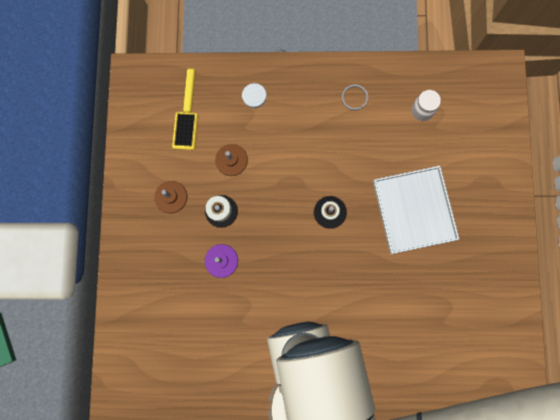

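The scene view shows the big roll at about (359,187), the small roll at (234,229) and the tray at (127,277). In the top view they are at (218,208), (330,210) and (416,209). Brown and purple decoys crowd the big roll. Next I'll measure positions.

```bash
cat > h.py <<'E'
import numpy as np,cv2
from rig import robot
def cam(n):
    c=robot.calibration(n); f=210/np.tan(np.radians(c["fov_y"]/2)); return f,c["cx"],c["cy"],np.array(c["extrinsics"])
def ray(n,u,v,z):
    f,cx,cy,E=cam(n); R,t=E[:3,:3],E[:3,3]; o=-R.T@t
    d=R.T@np.array([(u-cx)/f,(v-cy)/f,1]); return o+d*(z-o[2])/d[2]
def cloud(n,d):
    f,cx,cy,E=cam(n); v,u=np.mgrid[:420,:560]; P=np.stack([(u-cx)/f*d,(v-cy)/f*d,d],-1)
    return (P-E[:3,3])@E[:3,:3]
E
python3 - <<'E'
from h import *
for n,b,r,t in(("scene",(359,187),(359,183),(127,277)),("top",(221,210),(218,208),(416,209))):
    D=np.load(n+"0.npz"); p,d=D["p"],D["d"]; C=cloud(n,d); hsv=cv2.cvtColor(p,cv2.COLOR_RGB2HSV)
    print(n,"approx roll",ray(n,*r,.055),"table z",np.median(C[280:300,220:330,2]) if n=="scene" else np.median(C[280:300,230:260,2]))
    H=C[...,2]
    # roll: depth points on top face
    ctr=ray(n,*r,.055)
    dist=np.hypot(C[...,0]-ctr[0],C[...,1]-ctr[1])
    m=(dist<.05)&(abs(H-.055)<.006)&(d>0); q=C[m]
    print(" top-face pts",m.sum(),q.mean(0),q.min(0),q.max(0),cv2.minEnclosingCircle(q[:,:2].astype(np.float32)))
    # white mask roll
    w=((hsv[...,1]<70)&(hsv[...,2]>110)).astype(np.uint8)
    # all dark blobs -> foot
    k=((hsv[...,2]<60)&(dist<.09)).astype(np.uint8)
    cs,_=cv2.findContours(k,cv2.RETR_EXTERNAL,cv2.CHAIN_APPROX_NONE)
    c=max(cs,key=cv2.contourArea); hull=cv2.convexHull(c)[:,0]
    X=np.array([ray(n,u,v,.010)[:2] for u,v in hull],np.float32); print(" foot circle",cv2.minEnclosingCircle(X))
    nl,L,S,cc=cv2.connectedComponentsWithStats(w)
    for pt,nm in((r,"roll"),(t,"tray")):
        ls=[i for i in range(1,nl) if S[i,4]>60 and np.hypot(*(cc[i]-pt))<25]
        for i in ls: 
            c,_=cv2.findContours((L==i).astype(np.uint8),cv2.RETR_EXTERNAL,cv2.CHAIN_APPROX_NONE); 
            X=np.array([ray(n,u,v,.055 if nm=="roll" else .02)[:2] for u,v in c[0][:,0]],np.float32)
            print(" ",nm,S[i],cv2.minAreaRect(X),cv2.minEnclosingCircle(X))
    # tray from depth
    ct=ray(n,*t,.004); m=(np.hypot(C[...,0]-ct[0],C[...,1]-ct[1])<.15)&(H>.0125)&(H<.03)
    print(" tray depth rim",m.sum(),cv2.minAreaRect(C[m][:,:2].astype(np.float32)), "floor z",H[t[1],t[0]])
E
```

```text
scene approx roll [0.47941334 0.23928636 0.055     ] table z 0.0006788303247043643
 top-face pts 421 [0.4854958  0.23785569 0.05500181] [0.45140357 0.21075865 0.04903441] [0.51127198 0.27139366 0.06090459] ((0.48230618238449097, 0.24073687195777893), 0.031013479456305504)
 foot circle ((0.48267966508865356, 0.23587937653064728), 0.04289248585700989)
  roll [345 174  30  20 332] ((0.47918978333473206, 0.24050560593605042), (0.059138573706150055, 0.059613823890686035), 57.50728988647461) ((0.48374035954475403, 0.24229836463928223), 0.03404684364795685)
  tray [  62  221  129  112 7418] ((0.4815698266029358, -0.24792145192623138), (0.19238004088401794, 0.17110618948936462), 12.122821807861328) ((0.48176783323287964, -0.2476368546485901), 0.12705710530281067)
 tray depth rim 1306 ((0.4835161864757538, -0.24733828008174896), (0.1942564845085144, 0.1702117621898651), 12.107921600341797) floor z 0.004970396250670049
top approx roll [0.47631673 0.23782478 0.055     ] table z 0.001056005714184245
 top-face pts 395 [0.47669825 0.23853632 0.05545709] [0.44749524 0.21056643 0.04928711] [0.50617437 0.26769796 0.06072936] ((0.47669270634651184, 0.23996251821517944), 0.0302566010504961)
 foot circle ((0.47543731331825256, 0.23761966824531555), 0.03967670351266861)
  roll [205 195  25  26 405] ((0.4770657420158386, 0.2396935224533081), (0.059882454574108124, 0.060162387788295746), 45.820343017578125) ((0.4769992232322693, 0.2390589565038681), 0.03167171776294708)
  tray [ 373  165   87   89 5455] ((0.4794059693813324, -0.24779117107391357), (0.19316115975379944, 0.17520393431186676), 12.100220680236816) ((0.4802904725074768, -0.24689975380897522), 0.12764707207679749)
 tray depth rim 591 ((0.4798859655857086, -0.24833887815475464), (0.19058342278003693, 0.1719614863395691), 12.069052696228027) floor z 0.004419665633751804
```

```bash
python3 - <<'E'
from h import *
from scipy.spatial.transform import Rotation as R
o=robot.get_obs(); print(np.round(R.from_quat(o["eef_rot"]).as_matrix(),4))
for nm,u,v in(("purple",221,260),("br1",231,159),("br2",170,196),("small",330,210)): print(nm,ray("top",u,v,.02)[:2])
M=R.from_quat(o["eef_rot"]).as_matrix()
print(M.T@(np.array([.479,.239,.16])-o["ee_pos"]))
E
```

```text
[[-9.614e-01 -4.000e-04  2.751e-01]
 [-2.751e-01  1.700e-03 -9.614e-01]
 [-1.000e-04 -1.000e+00 -1.800e-03]]
purple [0.35159685 0.23326005]
br1 [0.60774821 0.21386118]
br2 [0.51228275 0.36649687]
small [ 0.47663969 -0.03661978]
[-0.52623317  0.07390738 -0.69759948]
```

```bash
python3 -m creep '{"delta_pos":[[-0.24,0,-0.32],[-0.24,0,-0.32],[-0.24,0,-0.32],[-0.24,0,-0.32],[-0.24,0,-0.32],[-0.24,0,-0.32],[-0.24,0,-0.32],[-0.24,0,-0.32]],"twist":[0,0,0,0,0,0,0,0],"gripper":[-1,-1,-1,-1,-1,-1,-1,-1]}'
```

```text
clock: 0.77
ee_pos: [0.2793, -0.276, 0.2332]
eef_rot: [-0.098, 0.7, -0.7, 0.098]
ft_force: [1.1, 0.5, 0.5]
opening: 0.0878
```

```bash
python3 -m creep '{"delta_pos":[[-0.24,0,-0.32],[-0.24,0,-0.32],[-0.24,0,-0.32],[-0.24,0,-0.32],[-0.24,0,-0.32],[-0.24,0,-0.32],[-0.24,0,-0.32],[-0.24,0,-0.32]],"twist":[0,0,0,0,0,0,0,0],"gripper":[-1,-1,-1,-1,-1,-1,-1,-1]}'
```

```text
clock: 1.43
ee_pos: [0.3934, 0.0232, 0.2335]
eef_rot: [0.098, -0.7, 0.7, -0.098]
ft_force: [0.2, -0.2, -0.5]
opening: 0.0879
```

```bash
python3 -m creep '{"delta_pos":[[-0.236,0,-0.307],[-0.236,0,-0.307],[-0.236,0,-0.307],[-0.236,0,-0.307],[-0.236,0.2,-0.307],[-0.236,0.2,-0.307],[0,0,0],[0,0,0]],"twist":[0,0,0,0,0,0,0,0],"gripper":[-1,-1,-1,-1,-1,-1,-1,-1]}'
python3 - <<'E'
from h import *
for n in("scene","top"):
    p,d=robot.read_camera(n); cv2.imwrite(f"pics/{n}1.png",p[:,:,::-1])
o=robot.get_obs(); print(o["ee_pos"],o["eef_rot"],o["joints"])
from scipy.spatial.transform import Rotation as R
M=R.from_quat(o["eef_rot"]).as_matrix();print(M.round(4)); print(M.T@(np.array([.479,.239,.041])-o["ee_pos"]))
E
```

```text
clock: 2.1
ee_pos: [0.4767, 0.235, 0.1922]
eef_rot: [0.101, -0.7, 0.701, -0.097]
ft_force: [-0.0, -0.8, -0.5]
opening: 0.0879
[0.47746794 0.23349931 0.19564133] [ 0.09833155 -0.70007299  0.70042007 -0.09818573] [ 3.91095986e-01 -9.75188845e-02  1.48601815e+00 -4.31191573e-04
  1.75341533e+00  1.68299438e+00]
[[-9.614e-01 -1.000e-04  2.752e-01]
 [-2.752e-01 -5.000e-04 -9.614e-01]
 [ 3.000e-04 -1.000e+00  5.000e-04]]
[-0.00302893  0.15463827 -0.00493733]
```

```bash
python3 -m creep '{"delta_pos":[[-0.03,0.35,-0.05],[0,0.35,0],[0,0,0],[0,0,0],[0,0,0]],"twist":[0,0,0,0,0],"gripper":[-1,-1,-1,-1,-1]}'
python3 - <<'E'
from h import *
for n in("scene","top"):
    p,d=robot.read_camera(n); cv2.imwrite(f"pics/{n}2.png",p[:,:,::-1])
    o=robot.get_obs(); print(o["ee_pos"],o["eef_rot"],o["joint_vel"].round(3))
E
```

```text
clock: 2.62
ee_pos: [0.48, 0.2391, 0.1284]
eef_rot: [-0.097, 0.701, -0.7, 0.099]
ft_force: [0.5, -0.2, 0.3]
opening: 0.0881
[0.48040451 0.23939947 0.12910067] [-0.09610033  0.70072907 -0.69986543  0.09965879] [ 0.005  0.001 -0.012  0.001 -0.006  0.   ]
[0.48046821 0.23962773 0.12911544] [-0.09610415  0.70077124 -0.69979625  0.09984421] [ 0.005  0.005  0.001  0.001 -0.006  0.002]
```

View pics/scene2.png

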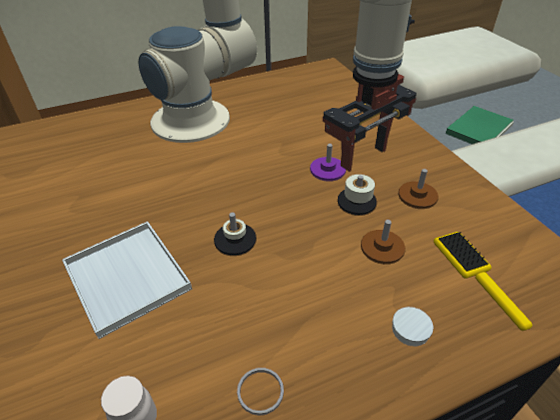

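The gripper stands above the big roll with its fingertips at (347,165) and (383,150), and both are clear of the decoy posts. I'll go straight down.

```bash
python3 -m creep '{"delta_pos":[[0.015,0.25,0],[0,0.25,0],[0,0.2,0],[0,0.12,0],[0,0.06,0],[0,0,0],[0,0,0],[0,0,0]],"twist":[0,0,0,0,0,0,0,0],"gripper":[-1,-1,-1,-1,-1,-1,-1,-1]}'
python3 - <<'E'
from h import *
p,d=robot.read_camera("scene"); cv2.imwrite("pics/scene3.png",cv2.resize(p[100:260,260:460,::-1],(800,640))[:600])
o=robot.get_obs(); print(o["ee_pos"],o["ft_force"])
E
```

```text
clock: 3.38
ee_pos: [0.4787, 0.2396, 0.0394]
eef_rot: [-0.097, 0.701, -0.7, 0.099]
ft_force: [-0.8, 0.2, 0.1]
opening: 0.088
[0.47863714 0.23960469 0.03928216] [ 0.02334528 -0.18688249 -0.17438855]
```

View pics/scene3.png

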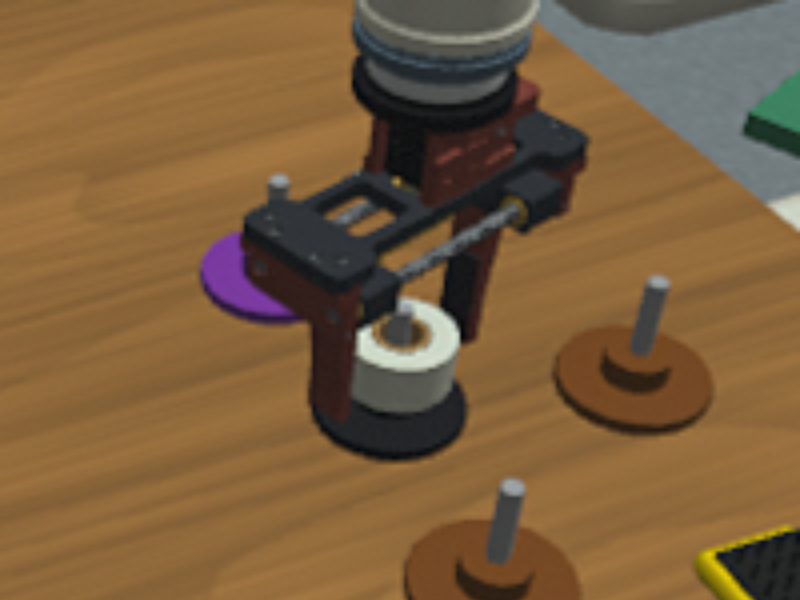

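The roll sits between the jaws: the left finger is at about (335,400), the right one at (465,310), and the roll is at (405,355). I'll come up 2 mm and close.

```bash
python3 -m creep '{"delta_pos":[[0,-0.02,0],[0,0,0],[0,0,0],[0,0,0],[0,0,0],[0,0,0],[0,0,0],[0,0,0]],"twist":[0,0,0,0,0,0,0,0],"gripper":[-1,-1,1,1,1,1,1,1]}'
```

```text
clock: 4.1
ee_pos: [0.4776, 0.2392, 0.0393]
eef_rot: [-0.098, 0.7, -0.7, 0.098]
ft_force: [0.1, 0.1, -0.1]
opening: 0.059
```

```bash
python3 -m creep '{"delta_pos":[[0,0,0],[0,0,0],[0,0,0],[0,0,0]],"twist":[0,0,0,0],"gripper":[1,1,1,1]}'
```

```text
clock: 4.43
ee_pos: [0.4776, 0.2392, 0.0393]
eef_rot: [-0.098, 0.7, -0.7, 0.098]
ft_force: [-0.8, 0.2, -0.7]
opening: 0.0589
```

```bash
python3 -m creep '{"delta_pos":[[0,-0.08,0],[0,-0.12,0],[0,-0.15,0],[0,-0.2,0],[0,-0.2,0],[0,-0.2,0],[0,0,0],[0,0,0]],"twist":[0,0,0,0,0,0,0,0],"gripper":[1,1,1,1,1,1,1,1]}'
python3 - <<'E'
from h import *
p,d=robot.read_camera("scene"); cv2.imwrite("pics/scene4.png",cv2.resize(p[80:230,260:460,::-1],(800,600)))
o=robot.get_obs(); print(o["ee_pos"],o["ft_force"],o["opening"],o["eef_rot"])
E
```

```text
clock: 5.1
ee_pos: [0.4786, 0.2395, 0.1365]
eef_rot: [-0.097, 0.701, -0.7, 0.1]
ft_force: [-0.4, 1.2, -0.8]
opening: 0.0592
[0.47776691 0.2391897  0.13459697] [-0.07040024 -0.52044642 -1.30143175] 0.05922731208817631 [-0.09794442  0.70031619 -0.70018353  0.09852484]
```

View pics/scene4.png

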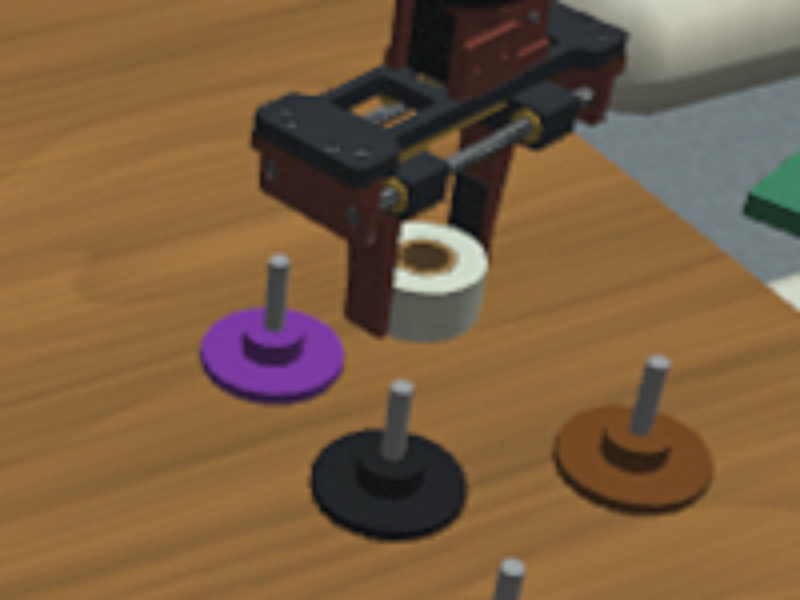

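The roll has come off: it hangs level in the jaws at (430,280), and the spindle post at (400,400) is bare. Next I'll carry it to the tray.

```bash
python3 -m creep '{"delta_pos":[[0.04,0,0.15],[0.08,0,0.3],[0.08,0,0.3],[0.08,0,0.3],[0.08,0,0.3],[0.08,0,0.3],[0.08,0,0.3],[0.08,0,0.3]],"twist":[0,0,0,0,0,0,0,0],"gripper":[1,1,1,1,1,1,1,1]}'
```

```text
clock: 5.82
ee_pos: [0.4808, 0.0049, 0.1324]
eef_rot: [-0.099, 0.7, -0.7, 0.097]
ft_force: [0.1, 0.7, -0.7]
opening: 0.0593
```

```bash
python3 -m creep '{"delta_pos":[[0.085,0,0.3],[0.085,0,0.3],[0.085,0,0.3],[0.085,0,0.3],[0.085,0,0.3],[0.085,0,0.3],[0.085,0,0.25],[0.085,0,0.15]],"twist":[0,0,0,0,0,0,0,0],"gripper":[1,1,1,1,1,1,1,1]}'
```

```text
clock: 6.48
ee_pos: [0.476, -0.226, 0.132]
eef_rot: [-0.099, 0.701, -0.7, 0.097]
ft_force: [0.2, 0.0, -1.0]
opening: 0.0591
```

```bash
python3 -m creep '{"delta_pos":[[0,0,0],[0,0,0],[0,0,0]],"twist":[0,0,0],"gripper":[1,1,1]}'
python3 - <<'E'
from h import *
p,d=robot.read_camera("scene"); cv2.imwrite("pics/scene5.png",p[:,:,::-1])
o=robot.get_obs(); print(o["ee_pos"],o["ft_force"],o["opening"],o["eef_rot"])
E
```

```text
clock: 6.73
ee_pos: [0.4767, -0.223, 0.1332]
eef_rot: [-0.099, 0.701, -0.7, 0.098]
ft_force: [0.7, -0.7, -1.2]
opening: 0.0591
[ 0.47697811 -0.22271405  0.13358415] [ 1.2837116   0.75110478 -1.21297404] 0.058935909378320356 [-0.09885819  0.70064259 -0.69976031  0.09829815]
```

View pics/scene5.png

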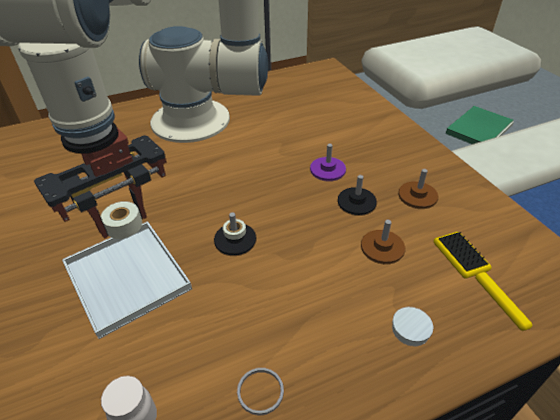

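The roll is still held, at (121,218), over the near-right side of the tray. The small roll is undisturbed at (234,229). I'll shift 25 mm to centre it and start down.

```bash
python3 -m creep '{"delta_pos":[[0.03,0,0.25],[0,0.25,0],[0,0.25,0],[0,0.25,0],[0,0.15,0],[0,0.05,0],[0,0,0],[0,0,0]],"twist":[0,0,0,0,0,0,0,0],"gripper":[1,1,1,1,1,1,1,1]}'
python3 - <<'E'
from h import *
for n in("scene","top"):
    p,d=robot.read_camera(n); cv2.imwrite(f"pics/{n}6.png",p[:,:,::-1])
    o=robot.get_obs(); print(o["ee_pos"],o["ft_force"],o["opening"],o["eef_rot"])
p=cv2.imread("pics/scene6.png");cv2.imwrite("pics/scene6c.png",cv2.resize(p[190:340,40:240],(800,600)))
E
```

```text
clock: 7.45
ee_pos: [0.4816, -0.2482, 0.0403]
eef_rot: [0.098, -0.7, 0.7, -0.099]
ft_force: [-0.1, -0.4, -0.4]
opening: 0.0592
[ 0.48197284 -0.24863246  0.04097364] [ 0.23994948 -0.52333893 -0.46974914] 0.05907180118291609 [ 0.09788314 -0.69971458  0.70069933 -0.09919095]
[ 0.48208591 -0.24886423  0.04128967] [ 1.03253335 -0.20618067 -0.4091879 ] 0.05858605633999631 [ 0.09765322 -0.69957804  0.70085429 -0.09928583]
```

View pics/scene6c.png

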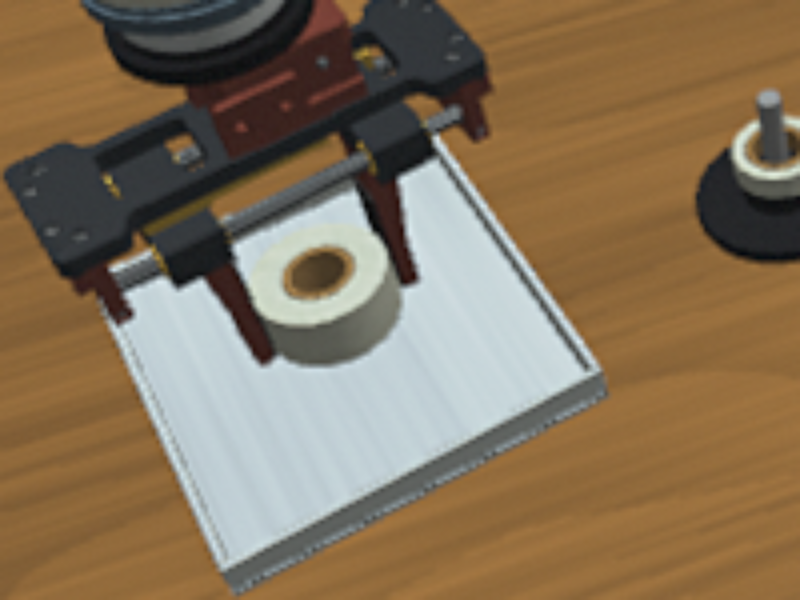

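The roll is at (325,290) in the crop, level and about 22 mm above the middle of the tray. I'll lower it until the wrist force shows contact.

```bash
python3 -m creep '{"delta_pos":[[0,0.06,0],[0,0.06,0],[0,0.05,0],[0,0.02,0],[0,0,0],[0,0,0],[0,0,0]],"twist":[0,0,0,0,0,0,0],"gripper":[1,1,1,1,1,1,1]}'
```

```text
clock: 8.13
ee_pos: [0.4811, -0.2488, 0.0205]
eef_rot: [0.098, -0.7, 0.7, -0.098]
ft_force: [-0.6, 0.7, -0.5]
opening: 0.0591
```

```bash
python3 -m creep '{"delta_pos":[[0,0.01,0],[0,0,0],[0,0,0]],"twist":[0,0,0],"gripper":[1,1,1]}'
```

```text
clock: 8.38
ee_pos: [0.4811, -0.2488, 0.0195]
eef_rot: [0.098, -0.7, 0.7, -0.098]
ft_force: [-0.4, 0.1, -0.3]
opening: 0.0591
```

```bash
python3 -m creep '{"delta_pos":[[0,0.01,0],[0,0,0],[0,0,0]],"twist":[0,0,0],"gripper":[1,1,1]}'
```

```text
clock: 8.63
ee_pos: [0.481, -0.2487, 0.0184]
eef_rot: [-0.098, 0.7, -0.7, 0.098]
ft_force: [1.1, -0.2, -0.4]
opening: 0.059
```

```bash
python3 -m creep '{"delta_pos":[[0,0.005,0],[0,0,0],[0,0,0]],"twist":[0,0,0],"gripper":[1,1,1]}'
```

```text
clock: 8.88
ee_pos: [0.4811, -0.2487, 0.0183]
eef_rot: [0.098, -0.7, 0.7, -0.098]
ft_force: [-0.8, 1.3, 1.8]
opening: 0.059
```

```bash
python3 -m creep '{"delta_pos":[[0,0.005,0],[0,0,0],[0,0,0]],"twist":[0,0,0],"gripper":[1,1,1]}'
```

```text
clock: 9.13
ee_pos: [0.4812, -0.2488, 0.0183]
eef_rot: [0.098, -0.7, 0.7, -0.098]
ft_force: [-2.2, 2.2, 5.5]
opening: 0.0585
```

Contact: the force rose to +5.5 N and the z reading stopped at 0.0183, as predicted. Releasing.

```bash
python3 -m creep '{"delta_pos":[[0,0,0],[0,0,0],[0,0,0],[0,0,0],[0,0,0],[0,0,0],[0,0,0],[0,0,0]],"twist":[0,0,0,0,0,0,0,0],"gripper":[-1,-1,-1,-1,-1,-1,-1,-1]}'
```

```text
clock: 9.8
ee_pos: [0.481, -0.2487, 0.0173]
eef_rot: [-0.098, 0.7, -0.7, 0.098]
ft_force: [0.0, 0.5, 0.3]
opening: 0.0877
```

```bash
python3 -m creep '{"delta_pos":[[0,-0.05,0],[0,-0.1,0],[0,-0.2,0],[0,-0.3,0],[0,-0.4,0],[0,-0.4,0],[0,0,0],[0,0,0]],"twist":[0,0,0,0,0,0,0,0],"gripper":[-1,-1,-1,-1,-1,-1,-1,-1]}'
python3 - <<'E'
from h import *
P={}
for n in("scene","top"):
    p,d=robot.read_camera(n); cv2.imwrite(f"pics/{n}7.png",p[:,:,::-1]); C=cloud(n,d)
    m=(np.hypot(C[...,0]-.481,C[...,1]+.2488)<.045)&(C[...,2]>.028)&(C[...,2]<.05)
    q=C[m]; print(n,m.sum(), cv2.minEnclosingCircle(q[:,:2].astype(np.float32)) if m.sum()>5 else 0, np.median(q[:,2]) if m.sum() else 0)
    if m.sum()>20:
        A=np.c_[q[:,:2]-q[:,:2].mean(0),np.ones(len(q))]; t=q[:,2]>np.median(q[:,2])-.004; print(np.linalg.lstsq(A[t],q[t,2],rcond=None)[0])
o=robot.get_obs(); print(o["ee_pos"],o["ft_force"],o["clock"])
E
```

```text
clock: 10.47
ee_pos: [0.4826, -0.2496, 0.1673]
eef_rot: [0.096, -0.698, 0.702, -0.101]
ft_force: [-0.5, 0.5, -0.5]
opening: 0.0877
scene 665 ((0.4852762222290039, -0.24677546322345734), 0.03093157894909382) 0.03453193190466012
[-0.00738493 -0.00324849  0.03449291]
top 15 ((0.4648682475090027, -0.27062979340553284), 0.008920731954276562) 0.03460563588117516
[ 0.48095233 -0.24867915  0.16245173] [ 0.68228637  0.15096229 -0.07935644] 10.5667
```

View pics/scene7.png

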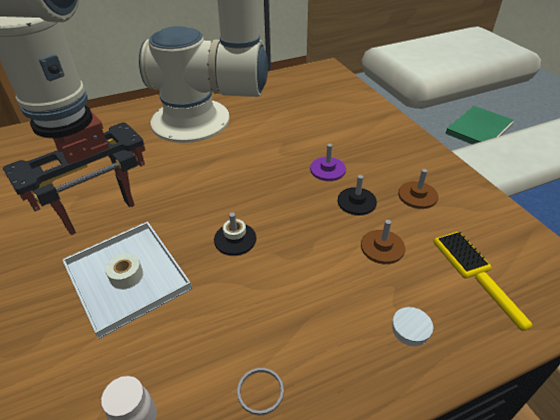

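The roll lies flat mid-tray at (124,270), with its top face at 34.5 mm and a tilt under 0.5°. The small roll is still on its spindle at (234,229), and the gripper is clear. Handing in.

```bash
python3 - <<'E'
from rig import robot
print(robot.finish_job())
E
```

```text
the job is handed in; nothing more can be done
None
```

I lifted the bigger roll straight up off its spindle and carried it level to the tray. I lowered it until the wrist felt the tray floor (about 5.5 N), then released it and backed off. I handed the job in at about 10.6 s.

- **Roll in tray:** In the scene camera it lies flat near the centre, with its top face at 34.5 mm against 34 mm expected and a tilt under 0.5°.
- **Rest of the scene:** In the last picture the small roll is still on its spindle, the decoys look undisturbed, and the open gripper is well clear at about 0.16 m.
- **Checks that failed or disagreed:** The top camera gave only 15 points on the placed roll, so its fit there was useless and only the scene camera confirms the placing. When I first found the roll, the depth and colour fits from the two cameras differed by up to about 6 mm in x. The 2 mm rise I commanded before closing on the roll did not show in the measured height.

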